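Wedge the rattling sample tray tight

TASK

The vial tray of the low sample changer is part-way out and its front edge rattles up and down. Push the tray gently home to its stop, then push the rubber wedge, nose first, lying flat on the bench and straight in, under the middle of the tray's front edge until the tray is lifted off its rest and jammed tight against its upper stop: a firm steady push, not a shove that would crack the tray. Let go of the wedge so that it stays jammed, and leave the flask, the beaker and the jar where they are.

Things in the scene. Friction and masses are not known exactly. Their poses are not given: they have to be found in the camera images.
- sampler: Low white sample changer, fixed. Origin on the bench below the middle of the tray's front face when home; x points into the machine (tray goes home, wedge goes in this way), y along the front edge, z up. Housing 220 deep, 300 wide, 110 high, starts 120 mm behind the origin. Grey vial tray sticking out of it: 180 wide, flat front panel 36 high, 8 thick; vial tops reach 4 mm above the panel
- edge (a point): Point on the housing's frame, 12 mm straight above sampler's origin: about where the middle of the tray's lower front edge is when home. The true height of that edge is NOT reported and differs by start: at rest it hangs 9 to 14 mm over the bench. Lifting the front (tray pivots 200 mm behind it, about 2 N at the edge) it meets a hard upper stop 4 mm higher
- jam (a point): Point on the bench (2 mm up, 70 mm behind sampler's origin) near where the wedge's nose ends: truly 54 to 84 mm behind the front face. The wedge slides free, then lifts the tray, then jams and holds. Squeeze between wedge and tray: over 5 N after release, never over 25. Friction 0.6 +-20 %, so the push is about 1.37 x squeeze + 0.6 x any downward press on the wedge: aim for 9 N of squeeze
- runner (a joint): How far the tray is pulled out along -x of sampler, in m: 0 is fully home at its rubber-buffered stop (gives 1 to 2 mm), 0.03 to 0.055 at the start. It slides with about 3 N of drag and stays where it is left. Pressing on it with over 30 N would damage it
- wedge_grip (a point): Centre of the upright tab at the heel of the loose dark rubber wedge, 33 mm over the bench. Axes: x from heel to nose, z up. Tab: 16 mm along x, 30 across (y), from 18 to 48 mm over the bench; the wedge below has flush sides. Wedge 140 long, 30 wide, 120 g, flat on the bench, 4 thick at the nose, rising 1 in 6 to 23.7 mm at 118 from the nose; tab centre 126 mm behind the nose
- wedge_nose (a point): Middle of the wedge's thin front edge, 2 mm over the bench; same axes as wedge_grip. Held by its tab alone the wedge is nose-heavy and may swing nose-down in the grip; let go on the bench it settles flat again
- flask: Bystander: closed clear bottle with a blue cap, 60 mm across, 120 mm high; origin at the centre of its underside
- beaker: Bystander: open glass beaker, 66 mm across, 85 mm high; origin at the centre of its underside
- jar: Bystander: amber jar with a white cap, 56 mm across, 75 mm high; origin at the centre of its underside
Mind the look-alikes: they are no part of the job. Of the things that look like the part that bears wedge_grip, take the one that is farthest from the robot's base at the start.

How it is judged:
By the outcome, as a careful person would: the job done as asked, in the order asked, and still so for the second after the job is handed in, with the robot touching nothing.
It also fails if it takes over 72 s, if anything falls off the work surface, if the arm or the gripper's body presses on something with over 40 N, if the wrist force passes 120 N, or if a joint passes its speed limit or range.

ROBOT

A 6-joint arm with a two-finger parallel gripper is mounted at the origin on the work surface. World frame = base frame: x ahead of the robot, y to its left, z up, the work surface at z = 0. Lengths are in m, angles in rad, forces in N, time in s.
With the tool pointing down it reaches from about 0.375 to 0.9 m from the base axis. Payload 3.1 kg.
Tool frame: the origin (TCP) lies on the mounting face of the last link; the fingertips stand 182 mm ahead of it and the grasp point (between the pads) lies 164 mm ahead of it; z points along the fingers, y is the direction in which the jaws open and shut (so a half turn about z gives the same grasp; the last joint's range is limited). The gripper opens to 87 mm and grips with 3 to 60 N. Pads are 19 mm wide; open, the fingers measure 117 mm over their backs; the gripper's body (75 mm by 190 mm) begins 51 mm behind the grasp point.
Start: joints at [1.069, 0.527, 1.433, -0, 1.181, -0.178], TCP at [0.199, 0.593, 0.405] pointing down, gripper open.
Joint ranges: [-3.08, 3.08], [-0.75, 2.2], [0.22, 2.44], [-1.43, 4.57], [0, 2.65], [-2.85, 2.85]. Speed limits (rad/s): [2.79, 2.79, 3.14, 3.14, 3.14, 3.14].

INTERFACE

Orientations are given as a unit quaternion [x, y, z, w].
In Python, from rig import robot, camera, camera_model gives the robot as it stands.
- The arm moves only by the tool drive_tool, never from a script. Its argument "plan" is a list that holds one entry, the list of rows, each a list of 6 numbers: the shift along the world's x, y, z in units of 2.5 cm (1.0 is 2.5 cm), then the turn, a rotation vector about the world's x, y, z in units of 6 degrees (1.0 is 6 degrees). A call has 1 to 8 rows; each row shifts and turns the commanded pose from where the row before left it; what a row does not reach is not made up. A row lasts 1/8 s, in which the tool goes at most 62.5 mm and 10.7 degrees, less where a joint would pass 70% of its speed; a pose out of reach is approached as far as the arm can. A call with a number of a shift or a turn outside -1 to 1 is refused whole. A call with a gripper value outside its range is refused whole. "grip" is the closure, from 0 (fully open) to 1 (shut), set as the call begins (left out, the last holds). The fingers move at their own pace and stop on an object; "force" is the grip in N (left out, the last holds). Time passes only in rows, so rows that do not move let the fingers close. It gives the time, the measured TCP pose, the force and the opening at its end, in the units of the state.
- robot.get_obs(): the state, without advancing time (a new reading comes with each control period).
- camera(name): name is "scene" or "side" or "wrist"; returns the picture (384x512x3 uint8, red, green, blue); there is no depth.
- camera_model(name): a dict with "K" (3x3 intrinsics, pixels), "world_to_cam" (4x4, takes a point from world to camera coordinates); the wrist camera has in their place "tool_from_camera" (4x4, takes a point from camera to tool coordinates, whose origin is the TCP and whose axes are the flange's). Camera axes: x right, y up, looking along -z (the intrinsics and any distortion apply to the point x, -y, -z); pixel columns grow to the right and rows downward; lengths in m; the calibration is good to about 2 mm. A picture is of the moment at which its call begins: read the wrist's pose just before it. camera_model takes no time and is no camera call.
- robot.hand_in(): hands the job in, once; it reports no verdict.
The state is a dict: "time": time; "q": joint angles; "joint_velocities": joint speeds; "joint_torque": joint torques, N m; "position": TCP position; "tool_rot": TCP orientation; "ft_force": force on the tool from outside, world axes, zero at the start; "moment": the same for the moment, N m; "grip_width": finger opening in m.
Only numpy, scipy, OpenCV 4.12 (cv2) and the standard library are available. Lean on these libraries where they do the work, as an engineer would, in place of code of your own. Each camera call takes 0.05 s, during which the arm holds its last target.

## Working session

There is one attempt and no reset: what is moved stays moved. The work goes in short steps, Python scripts to look and compute and a tool call to move; the robot and the scene stay as the last step left them, time stands still between calls to the robot, and variables do not carry over. Pictures are saved under pics/ and viewed, and the job is handed in when it is done.

Besides the shell and the picture viewer there is one more tool, called after "Emit:" in YAML: its name, and indented under it one key for each argument. drive_tool: Moves the arm, as the interface text tells. Shifts and turns lie within -1 to 1; 1 stands for 2.5 cm of shift or 6 degrees of turn. Its arguments: {"type":"object","properties":{"plan":{"type":"array","items":{"type":"array","items":{"type":"array","items":{"type":"number","minimum":-1,"maximum":1}}}},"grip":{"type":"number"},"force":{"type":"number"}},"required":["plan"]}

```bash
mkdir -p pics; ls; python3 - <<'E'
from rig import robot,camera,camera_model
import cv2,numpy as np
for n in("scene","side","wrist"):
    o=robot.get_obs();im=camera(n);cv2.imwrite(f"pics/{n}0.png",im[:,:,::-1])
    m=camera_model(n);print(n,{k:np.round(v,4).tolist() if not isinstance(v,str) else v for k,v in m.items()})
print(o)
E
```

```text
pics
scene {'K': [[379.2701, 0.0, 250.2963], [0.0, 379.2701, 182.9937], [0.0, 0.0, 1.0]], 'world_to_cam': [[-0.8328, 0.5531, -0.0206, 0.4272], [-0.3418, -0.4847, 0.8052, 0.1362], [0.4354, 0.6776, 0.5927, -1.4821], [0.0, 0.0, 0.0, 1.0]]}
side {'K': [[450.9138, 0.0, 251.1029], [0.0, 450.9138, 187.4215], [0.0, 0.0, 1.0]], 'world_to_cam': [[0.9998, -0.02, 0.0081, -0.5115], [0.0094, 0.741, 0.6714, -0.0313], [-0.0194, -0.6712, 0.741, -1.3931], [0.0, 0.0, 0.0, 1.0]]}
wrist {'K': [[268.863, 0.0, 253.0803], [0.0, 268.863, 194.2429], [0.0, 0.0, 1.0]], 'tool_from_camera': [[0.0013, 0.97, 0.243, 0.0659], [1.0, -0.0012, -0.0007, 0.0002], [-0.0004, 0.2431, -0.97, 0.0204], [0.0, 0.0, 0.0, 1.0]]}
{'time': 0.1, 'q': array([ 1.06851676e+00,  5.28361673e-01,  1.43376073e+00, -1.28023575e-05,
        1.18140243e+00, -1.78459199e-01]), 'joint_velocities': array([ 0.00021126, -0.00119621, -0.00384787,  0.00043585,  0.00106772,
        0.00070509]), 'joint_torque': array([-1.39234503e-04, -4.40985310e+01, -1.77148372e+01,  6.34444971e-02,
        5.33520570e-02, -1.88569339e-05]), 'position': array([0.19866878, 0.59226119, 0.40388051]), 'tool_rot': array([ 1.61201221e-01,  9.86921087e-01, -9.12642755e-04, -3.16934846e-04]), 'ft_force': array([-0.60962557, -0.07685611, -1.63236834]), 'moment': array([ 0.0311176 ,  0.05257557, -0.00658395]), 'grip_width': 0.08717877610492542}
```

View pics/scene0.png

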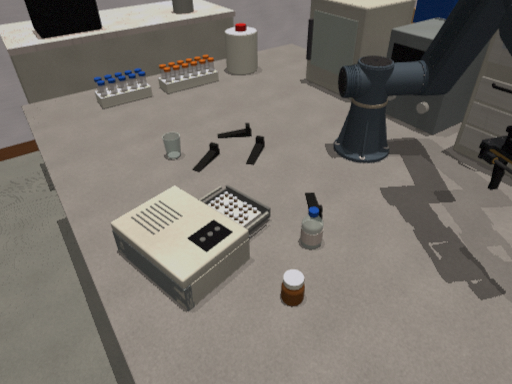

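View pics/side0.png

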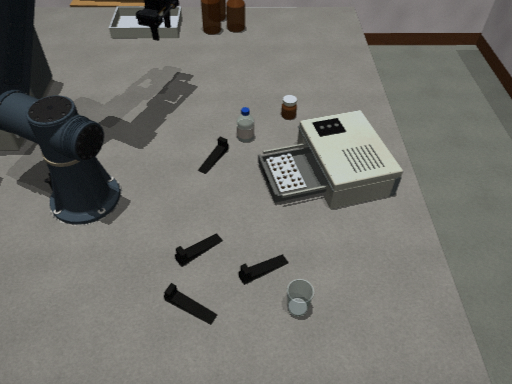

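View pics/wrist0.png

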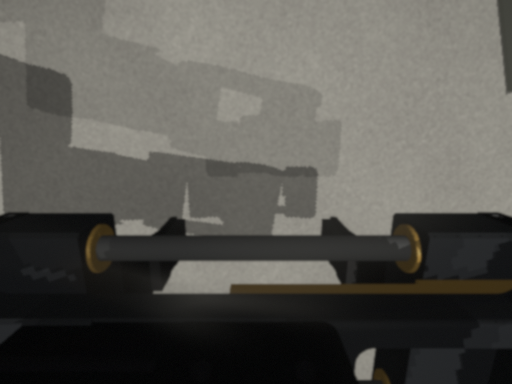

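The side view shows four wedges, with tabs at about (224,144), (181,256), (245,272) and (171,291). The tray is part-way out at (290,175), the flask at (246,130), the jar at (289,107) and the beaker at (299,298). Next I'll measure these and enlarge the crops.

```bash
cat > h.py <<'E'
import numpy as np,cv2
from rig import camera_model
def ray(n,u,v,obs=None):
    m=camera_model(n);K=np.array(m["K"])
    d=np.array([(u-K[0,2])/K[0,0],-(v-K[1,2])/K[1,1],-1.])
    if n=="wrist":
        from scipy.spatial.transform import Rotation as R
        T=np.eye(4);T[:3,:3]=R.from_quat(obs["tool_rot"]).as_matrix();T[:3,3]=obs["position"]
        C=T@np.array(m["tool_from_camera"])
    else: C=np.linalg.inv(np.array(m["world_to_cam"]))
    return C[:3,3],C[:3,:3]@d
def plane(n,u,v,z,obs=None):
    o,d=ray(n,u,v,obs);return o+d*(z-o[2])/d[2]
def proj(n,p,obs=None):
    m=camera_model(n);K=np.array(m["K"])
    if n=="wrist":
        from scipy.spatial.transform import Rotation as R
        T=np.eye(4);T[:3,:3]=R.from_quat(obs["tool_rot"]).as_matrix();T[:3,3]=obs["position"]
        W=np.linalg.inv(T@np.array(m["tool_from_camera"]))
    else: W=np.array(m["world_to_cam"])
    c=W@np.r_[p,1];return K[0,0]*c[0]/-c[2]+K[0,2],-K[1,1]*c[1]/-c[2]+K[1,2]
E
python3 - <<'E'
from h import *
for n,pts in {"side":[(224,144),(181,256),(245,272),(171,291)],"scene":[(318,209),(247,130),(260,140),(213,149)]}.items():
    for p in pts:
        q=plane(n,*p,.04);print(n,p,q.round(3),np.hypot(q[0],q[1]).round(3))
im=cv2.imread("pics/side0.png");cv2.imwrite("pics/a.png",cv2.resize(im[210:340,140:340],None,fx=4,fy=4,interpolation=2))
cv2.imwrite("pics/b.png",cv2.resize(im[80:220,190:410],None,fx=3.6,fy=3.6,interpolation=2))
im=cv2.imread("pics/scene0.png");cv2.imwrite("pics/c.png",cv2.resize(im[110:310,110:340],None,fx=3,fy=3,interpolation=2))
E
```

```text
side (224, 144) [0.425 0.196 0.04 ] 0.468
side (181, 256) [ 0.319 -0.245  0.04 ] 0.402
side (245, 272) [ 0.489 -0.297  0.04 ] 0.573
side (171, 291) [ 0.303 -0.35   0.04 ] 0.462
scene (318, 209) [0.413 0.216 0.04 ] 0.466
scene (247, 130) [ 0.316 -0.319  0.04 ] 0.449
scene (260, 140) [ 0.32  -0.222  0.04 ] 0.389
scene (213, 149) [ 0.501 -0.269  0.04 ] 0.569
```

View pics/a.png

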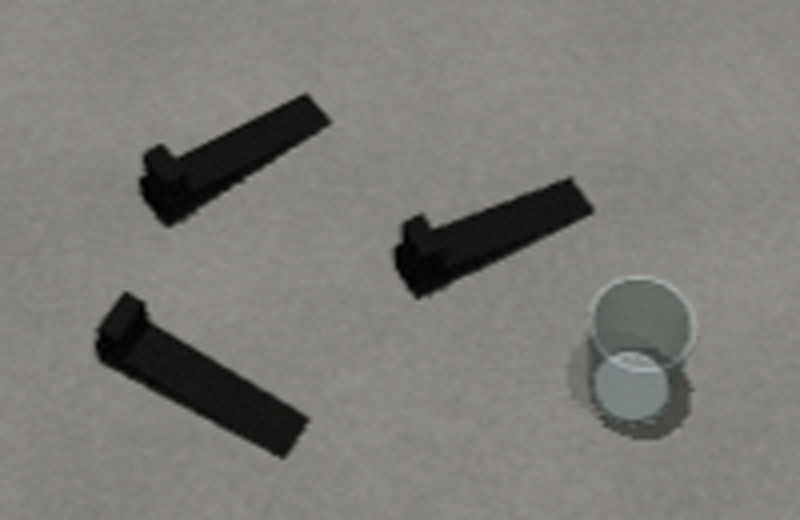

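View pics/b.png

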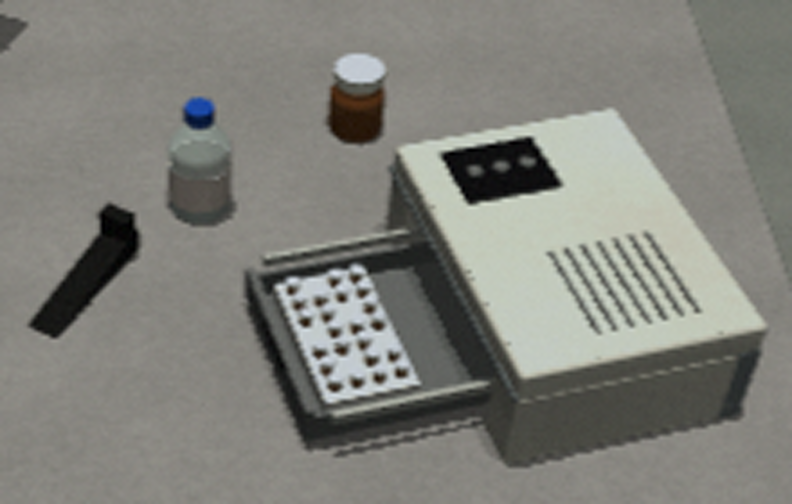

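View pics/c.png

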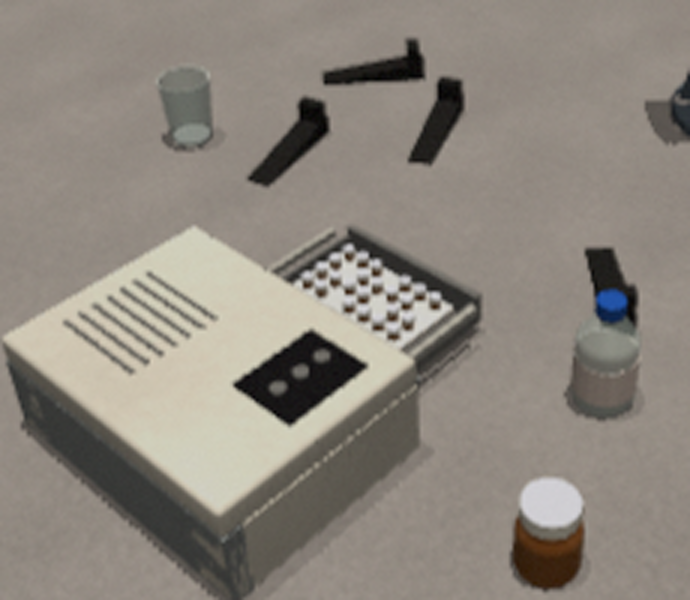

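```bash
python3 - <<'E'
from h import *
S=lambda x,y:(190+x/3.6,80+y/3.6); C=lambda x,y:(110+x/3,110+y/3); A=lambda x,y:(140+x/4,210+y/4)
r={}
for nm,s,c,z in [("FL",S(398,150),C(415,365),.11),("FR",S(525,385),C(195,228),.11),("BL",S(615,110),C(220,520),.11),("BR",S(765,328),C(5,340),.11),
 ("trayL",S(248,271),C(480,300),.045),("trayR",S(307,412),C(350,232),.045),("noseL",A(572,178),C(270,185),.004),("noseR",A(593,211),C(249,180),.004),("heelR",A(418,298),None,0.),("tabt",A(411,225),C(313,103),.048),
 ("noseflaskW",S(50,332),None,.004),("beaker_b",A(632,388),C(190,135),0.),("flaskcap",S(200,103),C(612,295),.12),("jarcap",S(360,68),C(551,497),.075)]:
    a=plane("side",*s,z); b=plane("scene",*c,z) if c else a
    r[nm]=(a+b)/2; print(nm,a.round(3),b.round(3))
E
```

```text
FL [0.677 0.224 0.11 ] [0.676 0.241 0.11 ]
FR [ 0.75  -0.065  0.11 ] [ 0.748 -0.045  0.11 ]
BL [0.886 0.28  0.11 ] [0.883 0.295 0.11 ]
BR [ 0.956 -0.005  0.11 ] [0.953 0.01  0.11 ]
trayL [0.539 0.135 0.045] [0.536 0.143 0.045]
trayR [ 0.583 -0.034  0.045] [ 0.585 -0.028  0.045]
noseL [ 0.596 -0.221  0.004] [ 0.589 -0.212  0.004]
noseR [ 0.608 -0.248  0.004] [ 0.605 -0.237  0.004]
heelR [ 0.488 -0.311  0.   ] [ 0.488 -0.311  0.   ]
tabt [ 0.484 -0.285  0.048] [ 0.486 -0.284  0.048]
noseflaskW [0.36  0.101 0.004] [0.36  0.101 0.004]
beaker_b [ 0.624 -0.378  0.   ] [ 0.619 -0.379  0.   ]
flaskcap [0.498 0.282 0.12 ] [0.489 0.275 0.12 ]
jarcap [0.658 0.394 0.075] [0.651 0.394 0.075]
```

The target is the wedge with its tab at side pixel (245,272) and scene pixel (213,149). It lies 0.57 m from the base, against 0.47, 0.46 and 0.40 m for the others, and the crop shows it lying flat with its nose toward +x. I put the sampler origin at about (0.597, 0.059) with a yaw of about 14.3°. Next I'll turn the tool and move it in front of the tray at height.

Emit:
drive_tool:
  plan:
    - [[0.52,-0.925,0,0,0,-1],[0.52,-0.925,0,0,0,-1],[0.52,-0.925,0,0,0,-1],[0.52,-0.925,0,0,0,-1],[0.52,-0.925,0,0,0,-1],[0.52,-0.925,0,0,0,-1],[0.52,-0.925,0,0,0,-1],[0.52,-0.925,0,0,0,-1]]
  grip: 1
  force: 20

```text
time: 1.15
position: [0.3031, 0.4067, 0.4046]
tool_rot: [0.55, 0.835, -0.0, -0.0]
ft_force: [-0.1, 0.3, 0.5]
grip_width: 0.015
```

Emit:
drive_tool:
  plan:
    - [[0.52,-0.925,0,0,0,-1],[0.52,-0.925,0,0,0,-1],[0.52,-0.925,0,0,0,-1],[0.52,-0.925,0,0,0,-1],[0.52,-0.925,0,0,0,-1],[0.52,-0.925,0,0,0,-1],[0.52,-0.925,0,0,0,-1],[0.52,-0.925,0,0,0,-1]]

```text
time: 2.15
position: [0.4071, 0.2217, 0.4046]
tool_rot: [0.842, 0.539, -0.0, -0.0]
ft_force: [0.8, -0.1, -0.4]
grip_width: 0.0007
```

Emit:
drive_tool:
  plan:
    - [[0.52,-0.925,0,0,0,-1],[0.52,-0.925,0,0,0,-1],[0.52,-0.925,0,0,0,-1],[0.52,-0.925,0,0,0,-1],[0.52,-0.925,0,0,0,-1],[0.52,-0.925,0,0,0,-1],[0.52,-0.925,0,0,0,-1],[0.52,-0.925,0,0,0,-1]]

```text
time: 3.15
position: [0.5111, 0.0367, 0.4045]
tool_rot: [0.989, 0.15, -0.0, -0.0]
ft_force: [0.2, -0.1, -0.3]
grip_width: 0.0
```

```bash
python3 - <<'E'
from rig import robot,camera
import cv2,pickle
o=robot.get_obs();pickle.dump(o,open("o1.pkl","wb"));im=camera("wrist");cv2.imwrite("pics/w1.png",im[:,:,::-1])
E
```

```text
(no output)
```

View pics/w1.png

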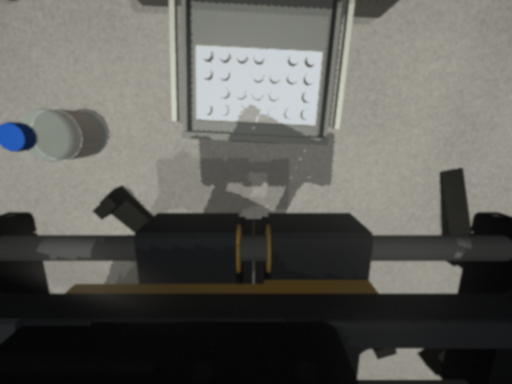

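The wrist view has the tray's front top edge running from about (186,133) to (327,141), the housing front at the top, and the rails at (176,60) and (344,60). I'll enlarge that part to measure it.

```bash
python3 - <<'E'
import cv2
im=cv2.imread("pics/w1.png");cv2.imwrite("pics/w1c.png",cv2.resize(im[0:160,160:360],None,fx=3.75,fy=3.75,interpolation=2))
E
```

```text
(no output)
```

View pics/w1c.png

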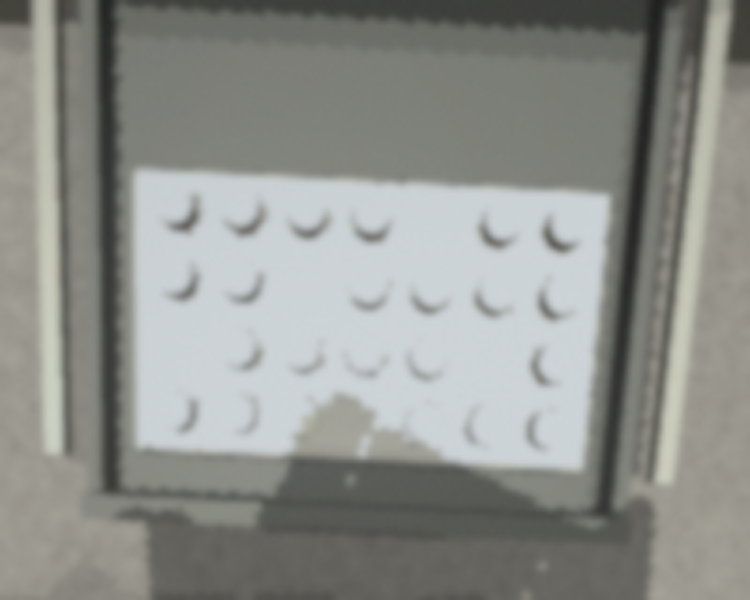

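```bash
python3 - <<'E'
from h import *
import pickle;o=pickle.load(open("o1.pkl","rb"))
W=lambda x,y:(160+x/3.75,y/3.75)
for nm,p,z in [("panFL",(86,514),.048),("panFR",(628,541),.048),("panRL",(86,491),.048),("panRR",(628,516),.048),("housL?",(105,8),.11),("housR?",(650,34),.11)]:
    print(nm,plane("wrist",*W(*p),z,o).round(4))
a=plane("wrist",*W(86,514),.048,o);b=plane("wrist",*W(628,541),.048,o);d=a-b
print(np.linalg.norm(d),np.degrees(np.arctan2(-d[0],d[1])),(a+b)/2)
from scipy.spatial.transform import Rotation as R
print(R.from_quat(o["tool_rot"]).as_matrix().round(4),o["position"],o["ft_force"])
E
```

```text
panFL [0.537 0.135 0.048]
panFR [ 0.5816 -0.037   0.048 ]
panRL [0.5441 0.1367 0.048 ]
panRR [ 0.5891 -0.0341  0.048 ]
housL? [0.6599 0.1441 0.11  ]
housR? [0.6933 0.0184 0.11  ]
0.17765793720495032 14.518064657850054 [0.55929339 0.04901976 0.048     ]
[[ 9.551e-01  2.964e-01 -5.000e-04]
 [ 2.964e-01 -9.551e-01  2.000e-04]
 [-4.000e-04 -3.000e-04 -1.000e+00]] [0.5110704  0.03672155 0.40454657] [ 0.24165748 -0.0604855  -0.26727264]
```

Emit:
drive_tool:
  plan:
    - [[0,0,-1,0,0,-0.47],[0,0,-1,0,0,0],[0,0,-1,0,0,0],[0,0,-1,0,0,0],[0,0,-1,0,0,0],[0,0,-1,0,0,0],[0,0,-1,0,0,0],[0,0,-0.92,0,0,0]]

```text
time: 4.2
position: [0.5106, 0.0378, 0.2058]
tool_rot: [0.992, 0.128, -0.0, -0.0]
ft_force: [0.3, -0.2, 0.3]
grip_width: -0.0
```

Emit:
drive_tool:
  plan:
    - [[0.3,0.077,0,0,0,0],[0.3,0.077,0,0,0,0],[0.3,0.077,0,0,0,0],[0.15,0.039,0,0,0,0],[0.15,0.039,0,0,0,0]]

```text
time: 4.82
position: [0.5411, 0.0454, 0.2072]
tool_rot: [0.992, 0.127, 0.0, 0.0]
ft_force: [-0.9, 0.8, 0.2]
grip_width: 0.0003
```

Emit:
drive_tool:
  plan:
    - [[0.1,0.026,0,0,0,0],[0.1,0.026,0,0,0,0],[0.1,0.026,0,0,0,0],[0.1,0.026,0,0,0,0],[0.1,0.026,0,0,0,0],[0.1,0.026,0,0,0,0],[0.1,0.026,0,0,0,0],[0.1,0.026,0,0,0,0]]

```text
time: 5.82
position: [0.5608, 0.0505, 0.2066]
tool_rot: [0.992, 0.127, -0.0, -0.0]
ft_force: [-3.6, -2.2, 0.8]
grip_width: 0.0007
```

Emit:
drive_tool:
  plan:
    - [[0.1,0.026,0,0,0,0],[0.1,0.026,0,0,0,0],[0.1,0.026,0,0,0,0],[0.1,0.026,0,0,0,0],[0.1,0.026,0,0,0,0]]

```text
time: 6.45
position: [0.5734, 0.0538, 0.2067]
tool_rot: [0.992, 0.127, -0.0, -0.0]
ft_force: [-2.9, -0.3, 0.3]
grip_width: 0.0003
```

Emit:
drive_tool:
  plan:
    - [[0.08,0.02,0,0,0,0],[0.08,0.02,0,0,0,0],[0.08,0.02,0,0,0,0]]

```text
time: 6.82
position: [0.5794, 0.0553, 0.2067]
tool_rot: [0.992, 0.127, -0.0, -0.0]
ft_force: [-3.3, -0.8, 0.0]
grip_width: 0.0002
```

Emit:
drive_tool:
  plan:
    - [[0.06,0.015,0,0,0,0],[0.04,0.01,0,0,0,0]]

```text
time: 7.08
position: [0.5819, 0.0559, 0.2067]
tool_rot: [0.992, 0.127, -0.0, -0.0]
ft_force: [-3.7, -0.2, 0.3]
grip_width: 0.0005
```

Emit:
drive_tool:
  plan:
    - [[0.04,0.01,0,0,0,0],[0.04,0.01,0,0,0,0]]

```text
time: 7.32
position: [0.5835, 0.0563, 0.2067]
tool_rot: [0.992, 0.127, -0.001, -0.0]
ft_force: [-4.2, -0.9, 0.9]
grip_width: 0.0002
```

Emit:
drive_tool:
  plan:
    - [[0.04,0.01,0,0,0,0],[0.03,0.008,0,0,0,0]]

```text
time: 7.58
position: [0.5842, 0.0565, 0.2064]
tool_rot: [0.992, 0.128, -0.003, -0.0]
ft_force: [-6.8, -2.7, 2.4]
grip_width: 0.0002
```

Emit:
drive_tool:
  plan:
    - [[0.04,0.01,0,0,0,0],[0.03,0.008,0,0,0,0]]

```text
time: 7.82
position: [0.5849, 0.0567, 0.2063]
tool_rot: [0.992, 0.128, -0.005, -0.0]
ft_force: [-10.0, -4.8, 4.4]
grip_width: 0.0009
```

Emit:
drive_tool:
  plan:
    - [[0,0,0,0,0,0]]

```text
time: 7.95
position: [0.5848, 0.0567, 0.2063]
tool_rot: [0.992, 0.128, -0.004, -0.0]
ft_force: [-9.5, -4.5, 3.6]
grip_width: 0.0002
```

Emit:
drive_tool:
  plan:
    - [[-0.6,-0.154,0,0,0,0],[-0.95,-0.245,0,0,0,0],[-0.3,-0.2,1,0,0,0],[-0.2,-1,1,0,0,0],[-0.2,-1,1,0,0,0],[-0.2,-1,1,0,0,0],[-0.2,-1,1,0,0,0.77],[-0.2,-1,1,0,0,1]]
  grip: 0.3

```text
time: 8.95
position: [0.5173, -0.0841, 0.3586]
tool_rot: [0.975, 0.22, 0.003, 0.002]
ft_force: [0.7, 0.5, 0.2]
grip_width: 0.0603
```

Emit:
drive_tool:
  plan:
    - [[-0.2,-1,0.9,0,0,0],[-0.2,-1,0,0,0,0],[-0.2,-1,0,0,0,0],[-0.4,-1,0,0,0,0],[-0.4,-1,0,0,0,0],[-0.4,-1,0,0,0,0],[-0.4,-1,0,0,0,0],[-0.4,-1,0,0,0,0]]

```text
time: 9.95
position: [0.4517, -0.2846, 0.3803]
tool_rot: [0.976, 0.218, 0.002, 0.003]
ft_force: [0.0, -0.3, -0.8]
grip_width: 0.0608
```

Emit:
drive_tool:
  plan:
    - [[-0.4,-0.8,0,0,0,0],[0,0,0,0,0,0],[0,0,0,0,0,0]]

```text
time: 10.32
position: [0.4415, -0.3027, 0.3797]
tool_rot: [0.976, 0.218, 0.001, 0.001]
ft_force: [0.4, 0.4, -0.4]
grip_width: 0.061
```

```bash
python3 - <<'E'
from rig import robot,camera
import cv2,pickle
o=robot.get_obs();pickle.dump(o,open("o2.pkl","wb"));im=camera("wrist");cv2.imwrite("pics/w2.png",im[:,:,::-1]);print(o["position"],o["tool_rot"],o["grip_width"])
im=camera("side");cv2.imwrite("pics/s2.png",cv2.resize(im[80:220,190:410,::-1],None,fx=3.6,fy=3.6,interpolation=2))
E
```

```text
[ 0.44154619 -0.30270311  0.37966112] [9.75851086e-01 2.18434147e-01 7.81905607e-04 7.55270537e-04] 0.0609524573950466
```

View pics/w2.png

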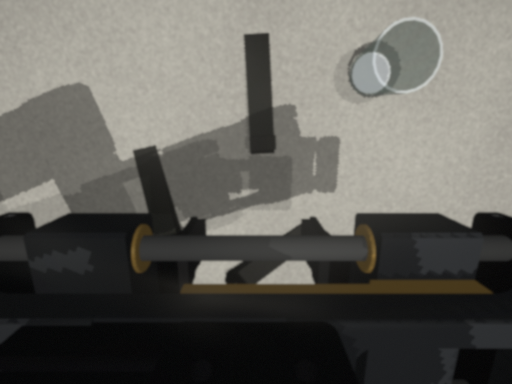

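View pics/s2.png

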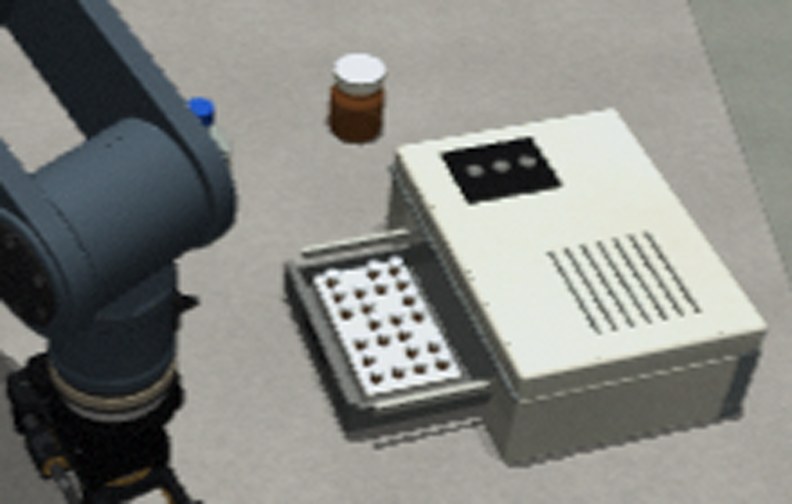

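The tray has moved in. In the wrist view the wedge's nose is at about (257,35), its tab is at about (262,148), and the beaker is at (390,65).

```bash
python3 - <<'E'
from h import *
import pickle;o=pickle.load(open("o2.pkl","rb"))
im=cv2.imread("pics/w2.png");cv2.imwrite("pics/w2c.png",cv2.resize(im[20:170,200:320],None,fx=4,fy=4,interpolation=2))
S=lambda x,y:(190+x/3.6,80+y/3.6)
for p,z in [((288,265),.048),((347,402),.048)]: print(plane("side",*S(*p),z))
E
```

```text
[0.57531467 0.13936491 0.048     ]
[ 0.61651655 -0.02629951  0.048     ]
```

View pics/w2c.png

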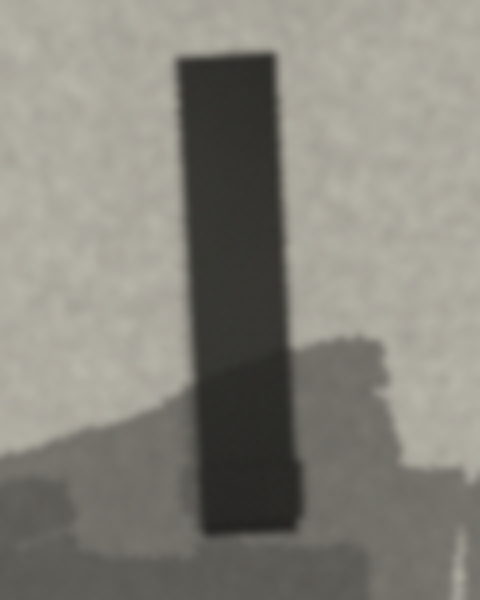

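```bash
python3 - <<'E'
from h import *
import pickle;o=pickle.load(open("o2.pkl","rb"))
W=lambda x,y:(200+x/4,20+y/4)
P=lambda x,y,z:plane("wrist",*W(x,y),z,o)
nl,nr=P(178,60,.004),P(275,54,.004); fl,fr=P(200,463,.048),P(300,458,.048); rl,rr=P(203,533,.048),P(296,528,.048)
hl,hr=P(203,533,0),P(296,528,0)
for a in (nl,nr,fl,fr,rl,rr,hl,hr):print(a.round(4))
n=(nl+nr)/2;f=(fl+fr)/2;h=(hl+hr)/2
print("w",np.linalg.norm(nl-nr),np.linalg.norm(fl-fr),"len",np.linalg.norm((n-f)[:2]),"expect .118", np.linalg.norm((n-h)[:2]))
d=(n-f)[:2];print("yaw",np.degrees(np.arctan2(d[1],d[0])));u=d/np.linalg.norm(d)
d2=(nl-nr);print("yaw nose",np.degrees(np.arctan2(-d2[0],d2[1])));d2=(fl-fr);print("yaw tab",np.degrees(np.arctan2(-d2[0],d2[1])))
print("tab",f[:2]-.008*u,"from nose",n[:2]-.126*u)
from scipy.spatial.transform import Rotation as R
M=R.from_quat(o["tool_rot"]).as_matrix();print("tool x ang",np.degrees(np.arctan2(M[1,0],M[0,0])),M[:,2])
E
```

```text
[ 0.5934 -0.2203  0.004 ]
[ 0.6072 -0.2456  0.004 ]
[ 0.4918 -0.2757  0.048 ]
[ 0.5051 -0.3006  0.048 ]
[ 0.4743 -0.2848  0.048 ]
[ 0.487  -0.3083  0.048 ]
[ 0.4701 -0.2864  0.    ]
[ 0.4848 -0.3136  0.    ]
w 0.02880390793187034 0.028311633297986416 len 0.11584518703454315 expect .118 0.1399335141305265
yaw 28.47281875213974
yaw nose 28.508548007082627
yaw tab 28.103440035230992
tab [ 0.49141742 -0.29195585] from nose [ 0.48952324 -0.29298314]
tool x ang 25.234236461710147 [ 0.001856   -0.00113247 -0.99999764]
```

Emit:
drive_tool:
  plan:
    - [[0.65,0.14,0,0,0,0.53],[0.65,0.14,0,0,0,0],[0.66,0.13,-1,0,0,0],[0,0,-1,0,0,0],[0,0,-1,0,0,0],[0,0,-1,0,0,0],[0,0,-1,0,0,0],[0,0,-1,0,0,0]]

```text
time: 11.42
position: [0.4916, -0.292, 0.2282]
tool_rot: [0.969, 0.246, 0.0, 0.0]
ft_force: [0.1, 0.7, 0.1]
grip_width: 0.0604
```

Emit:
drive_tool:
  plan:
    - [[0,0,-0.8,0,0,0],[0,0,-0.44,0,0,0],[0,0,0,0,0,0]]

```text
time: 11.8
position: [0.4906, -0.2921, 0.1975]
tool_rot: [0.969, 0.246, -0.0, -0.0]
ft_force: [0.2, 0.6, 0.2]
grip_width: 0.0608
```

```bash
python3 - <<'E'
from rig import robot,camera
import cv2
print(robot.get_obs()["ft_force"])
im=camera("side");cv2.imwrite("pics/s3.png",cv2.resize(im[190:340,150:340,::-1],None,fx=4,fy=4,interpolation=2))
E
```

```text
[0.1670611  0.58705007 0.16755278]
```

View pics/s3.png

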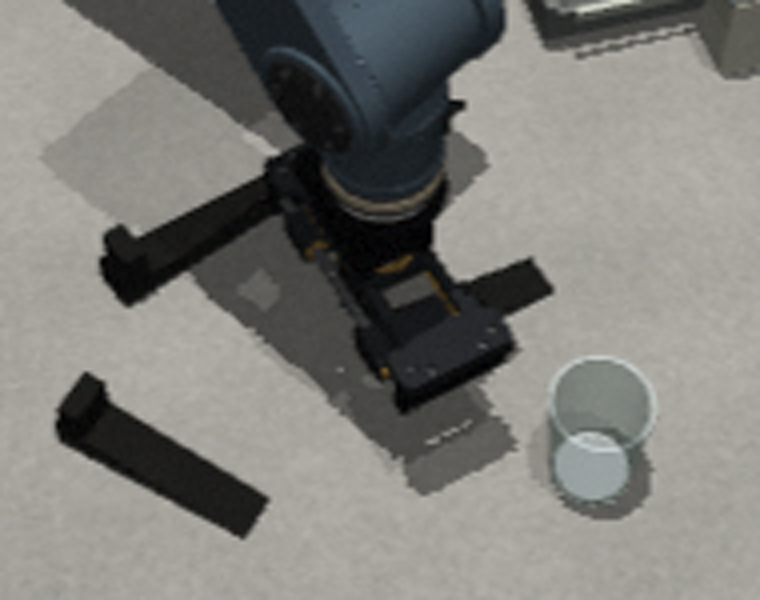

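Emit:
drive_tool:
  plan:
    - [[0,0,0,0,0,0],[0,0,0,0,0,0],[0,0,0,0,0,0],[0,0,0,0,0,0]]
  grip: 1
  force: 30

```text
time: 12.35
position: [0.4901, -0.2926, 0.1986]
tool_rot: [0.969, 0.245, 0.0, 0.0]
ft_force: [0.1, -0.2, 1.5]
grip_width: 0.0298
```

Emit:
drive_tool:
  plan:
    - [[-0.15,0.7,0,0,0,-0.29],[-0.15,0.7,0,0,0,-0.29],[-0.15,0.7,0,0,0,-0.29],[-0.15,0.7,0,0,0,-0.29],[-0.15,0.7,0,0,0,-0.29],[-0.15,0.7,0,0,0,-0.29],[-0.15,0.7,0,0,0,-0.29],[-0.15,0.7,0,0,0,-0.3]]

```text
time: 13.35
position: [0.4603, -0.1524, 0.1986]
tool_rot: [0.992, 0.125, 0.001, 0.001]
ft_force: [1.1, -0.6, -0.2]
grip_width: 0.0294
```

Emit:
drive_tool:
  plan:
    - [[-0.07,0.7,0,0,0,0],[-0.07,0.7,0,0,0,0],[-0.07,0.7,0,0,0,0],[-0.07,0.7,0,0,0,0],[-0.07,0.7,0,0,0,0],[-0.07,0.7,0,0,0,0],[-0.07,0.7,0,0,0,0],[-0.07,0.7,0,0,0,0]]

```text
time: 14.35
position: [0.4461, -0.0115, 0.1985]
tool_rot: [0.992, 0.126, 0.0, 0.0]
ft_force: [0.8, -3.2, 5.0]
grip_width: 0.0296
```

Emit:
drive_tool:
  plan:
    - [[0,0.65,0,0,0,0],[0,0.64,0,0,0,0],[0,0,0,0,0,0],[0,0,0,0,0,0]]

```text
time: 14.85
position: [0.4455, 0.0212, 0.1985]
tool_rot: [0.992, 0.126, -0.0, -0.0]
ft_force: [1.1, 3.4, 7.1]
grip_width: 0.0301
```

```bash
python3 - <<'E'
from rig import robot,camera
import cv2,pickle
o=robot.get_obs();pickle.dump(o,open("o4.pkl","wb"));im=camera("wrist");cv2.imwrite("pics/w4.png",cv2.resize(im[:250,100:400,::-1],None,fx=2.5,fy=2.4,interpolation=2));print(o["position"],o["tool_rot"],o["grip_width"])
im=camera("side");cv2.imwrite("pics/s4f.png",im[:,:,::-1]);cv2.imwrite("pics/s4.png",cv2.resize(im[80:230,190:410,::-1],None,fx=3.6,fy=3.6,interpolation=2))
im=camera("scene");cv2.imwrite("pics/c4f.png",im[:,:,::-1]);cv2.imwrite("pics/c4.png",cv2.resize(im[110:310,110:340,::-1],None,fx=3,fy=3,interpolation=2))
E
```

```text
[0.44552405 0.02116758 0.19851272] [ 9.92014597e-01  1.26121960e-01 -2.73017240e-04 -4.64583258e-04] 0.030057454543983148
```

View pics/w4.png

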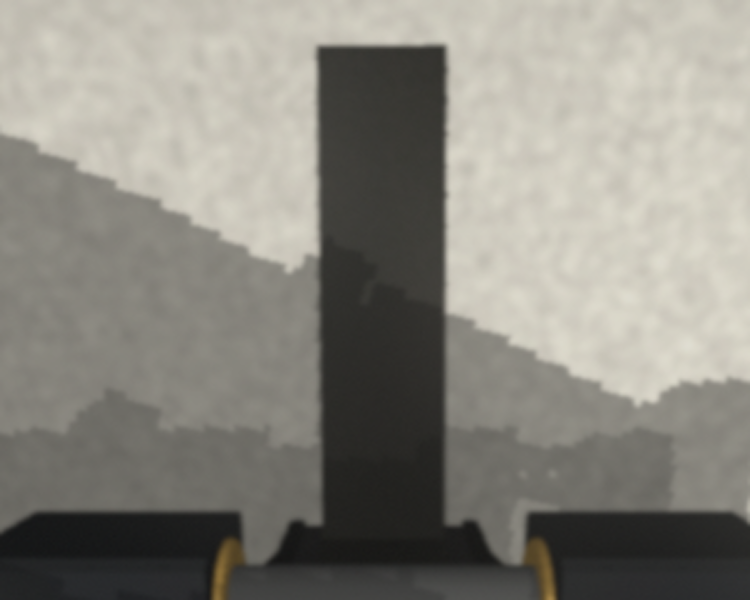

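View pics/s4.png

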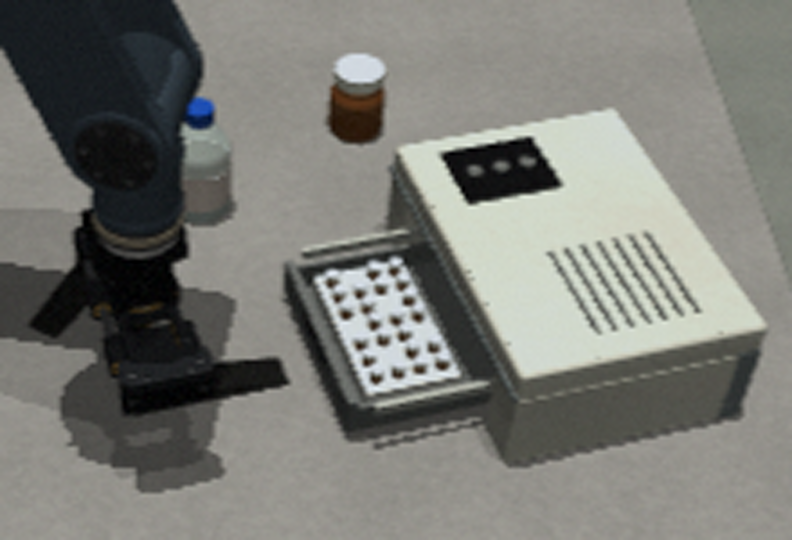

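View pics/c4.png

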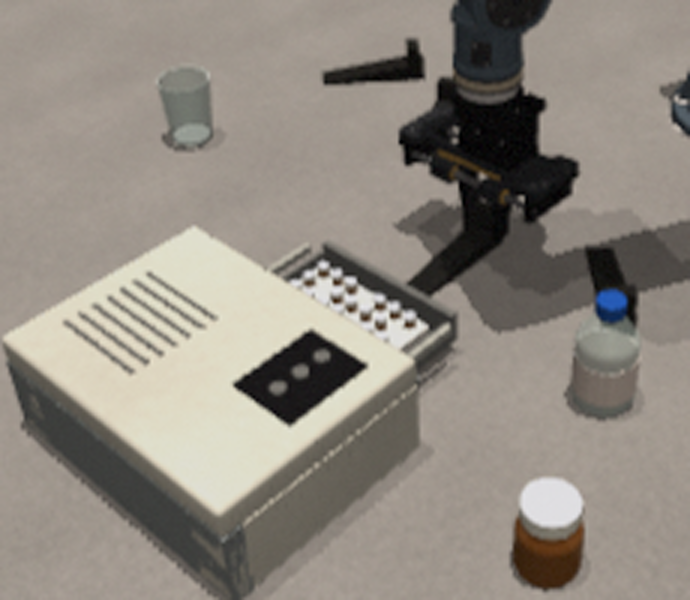

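The wedge is aligned in front of the tray. The wrist crop has its nose from (317,46) to (446,46), and in the side crop it is near (282,370). The +7 N in z means I'm pressing it onto the bench, so I'll measure and then relieve that.

```bash
python3 - <<'E'
from h import *
import pickle;o=pickle.load(open("o4.pkl","rb"))
ex=np.array([.9686,.2487]);ey=np.array([-.2487,.9686])
W=lambda x,y:(100+x/2.5,y/2.4);S=lambda x,y:(190+x/3.6,80+y/3.6);C=lambda x,y:(110+x/3,110+y/3)
def sh(n,p):print(n,p.round(4),"x'",(p[:2]@ex).round(4),"y'",(p[:2]@ey).round(4))
nl,nr=plane("wrist",*W(317,46),.004,o),plane("wrist",*W(446,46),.004,o)
sh("nose",(nl+nr)/2);print(np.linalg.norm(nl-nr))
sh("tcp",o["position"])
for nm,p,z in [("noseL",(279,358),.004),("noseR",(289,382),.004),("trayL",(286,266),.048),("trayR",(345,403),.048),("FL",(398,150),.11),("FR",(525,385),.11)]: sh(nm,plane("side",*S(*p),z))
for nm,p,z in [("trayL",(456,317),.048),("trayR",(323,243),.048),("FL",(415,365),.11),("FR",(195,228),.11)]: sh("sc "+nm,plane("scene",*C(*p),z))
E
```

```text
nose [0.5675 0.0534 0.004 ] x' 0.563 y' -0.0894
0.02960716414740531
tcp [0.4455 0.0212 0.1985] x' 0.4368 y' -0.0903
noseL [0.5655 0.0659 0.004 ] x' 0.5641 y' -0.0768
noseR [0.573  0.0369 0.004 ] x' 0.5642 y' -0.1068
trayL [0.5735 0.1381 0.048 ] x' 0.5898 y' -0.0089
trayR [ 0.6148 -0.0274  0.048 ] x' 0.5887 y' -0.1794
FL [0.6771 0.2243 0.11  ] x' 0.7116 y' 0.0488
FR [ 0.7505 -0.0652  0.11  ] x' 0.7107 y' -0.2498
sc trayL [0.5724 0.1528 0.048 ] x' 0.5924 y' 0.0056
sc trayR [ 0.6198 -0.024   0.048 ] x' 0.5943 y' -0.1774
sc FL [0.6762 0.2409 0.11  ] x' 0.7149 y' 0.0652
sc FR [ 0.7477 -0.0452  0.11  ] x' 0.713 y' -0.2297
```

Emit:
drive_tool:
  plan:
    - [[0,0,0,0,0,0],[0,0,0,0,0,0],[0,0,0,0,0,0]]
  grip: 0.55

```text
time: 15.38
position: [0.4458, 0.0199, 0.198]
tool_rot: [0.992, 0.126, -0.0, -0.0]
ft_force: [-0.1, 0.1, -1.1]
grip_width: 0.0389
```

Emit:
drive_tool:
  plan:
    - [[0,0,0.02,0,0,0],[0,0,0,0,0,0]]

```text
time: 15.62
position: [0.4461, 0.0197, 0.1987]
tool_rot: [0.992, 0.126, -0.0, -0.0]
ft_force: [-0.0, -0.3, -0.8]
grip_width: 0.0391
```

Emit:
drive_tool:
  plan:
    - [[0,0,0,0,0,0],[0,0,0,0,0,0],[0,0,0,0,0,0]]
  grip: 1
  force: 30

```text
time: 16.0
position: [0.446, 0.0197, 0.1988]
tool_rot: [0.992, 0.126, -0.0, -0.0]
ft_force: [-1.3, 0.3, -0.3]
grip_width: 0.0298
```

Emit:
drive_tool:
  plan:
    - [[0.218,0.056,0,0,0,0],[0.218,0.056,0,0,0,0],[0.218,0.056,0,0,0,0],[0.218,0.056,0,0,0,0],[0.218,0.056,0,0,0,0],[0.218,0.056,0,0,0,0],[0.218,0.056,0,0,0,0],[0.218,0.056,0,0,0,0]]

```text
time: 17.0
position: [0.49, 0.031, 0.1987]
tool_rot: [0.992, 0.126, -0.0, -0.0]
ft_force: [-0.7, -0.7, 1.2]
grip_width: 0.0297
```

Emit:
drive_tool:
  plan:
    - [[0.1,0.026,0,0,0,0],[0,0,0,0,0,0]]

```text
time: 17.25
position: [0.4927, 0.0316, 0.1988]
tool_rot: [0.992, 0.126, 0.001, 0.0]
ft_force: [0.9, 0.2, 0.2]
grip_width: 0.0296
```

Emit:
drive_tool:
  plan:
    - [[0.08,0.021,0,0,0,0],[0.08,0.021,0,0,0,0],[0.08,0.021,0,0,0,0],[0.08,0.021,0,0,0,0],[0,0,0,0,0,0]]

```text
time: 17.88
position: [0.5006, 0.0337, 0.1988]
tool_rot: [0.992, 0.126, 0.001, 0.0]
ft_force: [-0.3, 0.2, 1.0]
grip_width: 0.03
```

Emit:
drive_tool:
  plan:
    - [[0.08,0.021,0,0,0,0],[0.08,0.021,0,0,0,0],[0.08,0.021,0,0,0,0],[0.08,0.021,0,0,0,0],[0,0,0,0,0,0]]

```text
time: 18.5
position: [0.5086, 0.0358, 0.1988]
tool_rot: [0.992, 0.126, 0.001, 0.0]
ft_force: [0.0, 0.8, 1.1]
grip_width: 0.0299
```

Emit:
drive_tool:
  plan:
    - [[0.08,0.021,0,0,0,0],[0.08,0.021,0,0,0,0],[0.08,0.021,0,0,0,0],[0,0,0,0,0,0]]

```text
time: 19.0
position: [0.5146, 0.0374, 0.1988]
tool_rot: [0.992, 0.126, 0.001, 0.0]
ft_force: [0.5, 0.5, 1.9]
grip_width: 0.0297
```

Emit:
drive_tool:
  plan:
    - [[0.08,0.021,0,0,0,0],[0.08,0.021,0,0,0,0],[0.08,0.021,0,0,0,0],[0,0,0,0,0,0]]

```text
time: 19.5
position: [0.5204, 0.039, 0.1988]
tool_rot: [0.992, 0.126, 0.0, 0.0]
ft_force: [-0.6, 0.2, 1.1]
grip_width: 0.0297
```

Emit:
drive_tool:
  plan:
    - [[0.08,0.021,0,0,0,0],[0.08,0.021,0,0,0,0],[0,0,0,0,0,0]]

```text
time: 19.88
position: [0.5232, 0.04, 0.1988]
tool_rot: [0.992, 0.126, -0.002, -0.0]
ft_force: [-4.2, -0.9, 5.5]
grip_width: 0.0295
```

Emit:
drive_tool:
  plan:
    - [[0.08,0.021,0,0,0,0],[0.08,0.021,0,0,0,0],[0,0,0,0,0,0]]

```text
time: 20.25
position: [0.5265, 0.0411, 0.1988]
tool_rot: [0.992, 0.126, -0.003, -0.0]
ft_force: [-7.0, -1.3, 6.0]
grip_width: 0.0297
```

Emit:
drive_tool:
  plan:
    - [[0.08,0.021,0.015,0,0,0],[0.08,0.021,0,0,0,0],[0,0,0,0,0,0]]

```text
time: 20.62
position: [0.532, 0.0422, 0.1988]
tool_rot: [0.992, 0.126, -0.001, -0.0]
ft_force: [-4.0, -0.2, -0.4]
grip_width: 0.0295
```

Emit:
drive_tool:
  plan:
    - [[0.08,0.021,0,0,0,0],[0.08,0.021,0,0,0,0],[0,0,0,0,0,0]]

```text
time: 21.0
position: [0.5368, 0.0432, 0.199]
tool_rot: [0.992, 0.126, 0.001, 0.0]
ft_force: [-1.2, 0.3, -3.2]
grip_width: 0.0298
```

Emit:
drive_tool:
  plan:
    - [[0.08,0.021,0,0,0,0],[0.08,0.021,0,0,0,0],[0,0,0,0,0,0]]

```text
time: 21.38
position: [0.5405, 0.0442, 0.1991]
tool_rot: [0.992, 0.126, 0.0, 0.0]
ft_force: [-1.1, -0.1, -2.5]
grip_width: 0.0299
```

Emit:
drive_tool:
  plan:
    - [[0.04,0.01,-0.01,0,0,0],[0.04,0.01,0,0,0,0],[0,0,0,0,0,0]]

```text
time: 21.75
position: [0.5422, 0.0447, 0.1989]
tool_rot: [0.992, 0.126, 0.0, 0.0]
ft_force: [-1.1, -0.8, -1.6]
grip_width: 0.0298
```

Emit:
drive_tool:
  plan:
    - [[0.04,0.01,0,0,0,0],[0.04,0.01,0,0,0,0],[0,0,0,0,0,0]]

```text
time: 22.12
position: [0.5443, 0.0452, 0.1989]
tool_rot: [0.992, 0.126, 0.0, 0.0]
ft_force: [-1.7, 0.2, -2.5]
grip_width: 0.0297
```

Emit:
drive_tool:
  plan:
    - [[0.04,0.01,-0.008,0,0,0],[0.04,0.01,0,0,0,0],[0,0,0,0,0,0]]

```text
time: 22.5
position: [0.5462, 0.0457, 0.1988]
tool_rot: [0.992, 0.126, 0.0, -0.0]
ft_force: [-3.1, 0.2, -1.0]
grip_width: 0.0296
```

Emit:
drive_tool:
  plan:
    - [[0.04,0.01,0,0,0,0],[0.04,0.01,0,0,0,0],[0,0,0,0,0,0]]

```text
time: 22.88
position: [0.5476, 0.0461, 0.1988]
tool_rot: [0.992, 0.126, -0.001, -0.0]
ft_force: [-5.2, -1.9, 2.0]
grip_width: 0.0301
```

```bash
python3 - <<'E'
from rig import robot,camera
import cv2
print(robot.get_obs()["ft_force"])
im=camera("side");cv2.imwrite("pics/s5.png",cv2.resize(im[80:230,190:410,::-1],None,fx=3.6,fy=3.6,interpolation=2))
E
```

```text
[-5.22150734 -1.88804533  2.03456299]
```

View pics/s5.png

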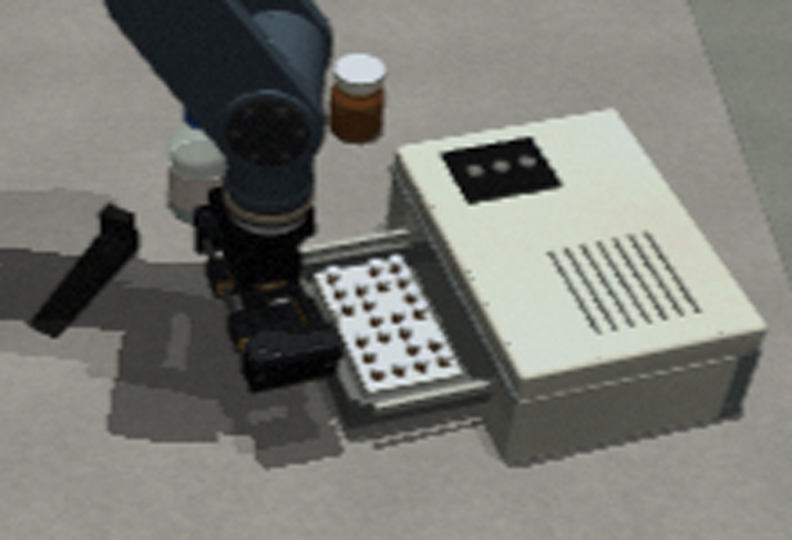

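Emit:
drive_tool:
  plan:
    - [[0.04,0.01,0,0,0,0],[0,0,0,0,0,0]]

```text
time: 23.18
position: [0.5482, 0.0464, 0.1987]
tool_rot: [0.992, 0.126, -0.002, -0.0]
ft_force: [-5.7, -1.4, 1.8]
grip_width: 0.0303
```

Emit:
drive_tool:
  plan:
    - [[0.04,0.01,0,0,0,0],[0,0,0,0,0,0]]

```text
time: 23.42
position: [0.5489, 0.0466, 0.1988]
tool_rot: [0.992, 0.126, -0.002, -0.0]
ft_force: [-6.3, -1.9, 4.5]
grip_width: 0.0296
```

Emit:
drive_tool:
  plan:
    - [[0.04,0.01,0.006,0,0,0],[0,0,0,0,0,0]]

```text
time: 23.68
position: [0.5497, 0.0468, 0.1988]
tool_rot: [0.992, 0.126, -0.002, -0.0]
ft_force: [-7.2, -1.9, 2.2]
grip_width: 0.0298
```

Emit:
drive_tool:
  plan:
    - [[0.04,0.01,0,0,0,0],[0,0,0,0,0,0]]

```text
time: 23.92
position: [0.5503, 0.047, 0.1987]
tool_rot: [0.992, 0.126, -0.003, -0.0]
ft_force: [-7.8, -3.3, 4.8]
grip_width: 0.0299
```

Emit:
drive_tool:
  plan:
    - [[0.04,0.01,0,0,0,0],[0,0,0,0,0,0]]

```text
time: 24.18
position: [0.5509, 0.0473, 0.1987]
tool_rot: [0.992, 0.126, -0.004, -0.0]
ft_force: [-9.6, -3.0, 4.8]
grip_width: 0.0298
```

Emit:
drive_tool:
  plan:
    - [[0.04,0.01,0.006,0,0,0],[0.04,0.01,0,0,0,0],[0,0,0,0,0,0]]

```text
time: 24.55
position: [0.5522, 0.0478, 0.1987]
tool_rot: [0.992, 0.126, -0.005, -0.001]
ft_force: [-11.2, -3.9, 5.6]
grip_width: 0.0297
```

Emit:
drive_tool:
  plan:
    - [[0.04,0.01,0,0,0,0],[0,0,0,0,0,0]]

```text
time: 24.8
position: [0.5529, 0.048, 0.1987]
tool_rot: [0.992, 0.126, -0.005, -0.001]
ft_force: [-11.9, -3.4, 5.9]
grip_width: 0.0302
```

Emit:
drive_tool:
  plan:
    - [[0.04,0.01,0.006,0,0,0],[0.04,0.01,0,0,0,0],[0,0,0,0,0,0]]

```text
time: 25.18
position: [0.5542, 0.0485, 0.1987]
tool_rot: [0.992, 0.126, -0.007, -0.001]
ft_force: [-12.7, -4.8, 6.0]
grip_width: 0.0295
```

Emit:
drive_tool:
  plan:
    - [[0.04,0.01,0.004,0,0,0],[0,0,0,0,0,0]]

```text
time: 25.42
position: [0.5549, 0.0488, 0.1987]
tool_rot: [0.992, 0.126, -0.007, -0.001]
ft_force: [-13.2, -4.1, 6.3]
grip_width: 0.0299
```

Emit:
drive_tool:
  plan:
    - [[0.04,0.01,0.004,0,0,0],[0.04,0.01,0.004,0,0,0],[0,0,0,0,0,0]]

```text
time: 25.8
position: [0.5563, 0.0492, 0.1987]
tool_rot: [0.992, 0.126, -0.008, -0.001]
ft_force: [-13.6, -5.3, 6.3]
grip_width: 0.0297
```

Emit:
drive_tool:
  plan:
    - [[0,0,0,0,0,0],[0,0,0,0,0,0]]

```text
time: 26.05
position: [0.5563, 0.0492, 0.1987]
tool_rot: [0.992, 0.126, -0.008, -0.001]
ft_force: [-14.9, -5.5, 6.7]
grip_width: 0.0299
```

Emit:
drive_tool:
  plan:
    - [[0.04,0.01,0.003,0,0,0],[0.04,0.01,0.003,0,0,0],[0,0,0,0,0,0]]

```text
time: 26.42
position: [0.5575, 0.0497, 0.1987]
tool_rot: [0.992, 0.127, -0.009, -0.001]
ft_force: [-15.7, -5.5, 7.3]
grip_width: 0.0296
```

Emit:
drive_tool:
  plan:
    - [[0,0,0,0,0,0]]

```text
time: 26.55
position: [0.5575, 0.0497, 0.1987]
tool_rot: [0.992, 0.127, -0.009, -0.001]
ft_force: [-15.3, -5.9, 6.3]
grip_width: 0.0297
```

Emit:
drive_tool:
  plan:
    - [[0,0,0,0,0,0],[0,0,0,0,0,0],[0,0,0,0,0,0],[0,0,0,0,0,0]]
  grip: 0.35

```text
time: 27.05
position: [0.5639, 0.05, 0.1998]
tool_rot: [0.992, 0.126, 0.001, 0.0]
ft_force: [0.6, -0.0, 0.5]
grip_width: 0.0551
```

```bash
python3 - <<'E'
from rig import robot,camera
import cv2,pickle
o=robot.get_obs();pickle.dump(o,open("o6.pkl","wb"));print(o["position"],o["ft_force"],o["grip_width"])
im=camera("side");cv2.imwrite("pics/s6.png",cv2.resize(im[80:230,190:410,::-1],None,fx=3.6,fy=3.6,interpolation=2))
im=camera("scene");cv2.imwrite("pics/c6.png",cv2.resize(im[150:290,200:360,::-1],None,fx=4.2,fy=4.2,interpolation=2))
E
```

```text
[0.563864   0.04997975 0.1997882 ] [ 0.60841978 -0.02321445  0.50450788] 0.05505456930872398
```

View pics/c6.png

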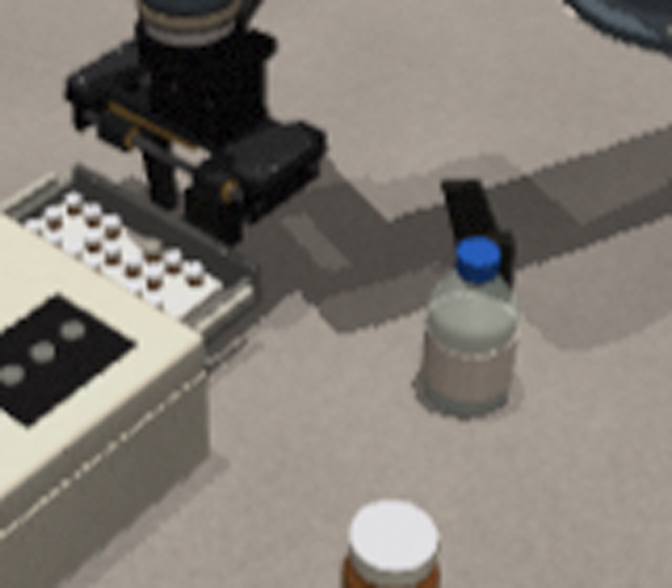

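Released, and no force remains on the tool. I'll raise it straight up, then back away to look.

Emit:
drive_tool:
  plan:
    - [[0,0,0.3,0,0,0],[0,0,0.6,0,0,0],[0,0,1,0,0,0],[0,0,1,0,0,0],[0,0,1,0,0,0],[0,0,1,0,0,0],[-0.7,-0.18,1,0,0,0],[-1,-0.25,1,0,0,0]]

```text
time: 28.15
position: [0.5204, 0.0391, 0.3741]
tool_rot: [0.992, 0.126, 0.001, 0.0]
ft_force: [0.1, 0.2, 1.1]
grip_width: 0.0565
```

Emit:
drive_tool:
  plan:
    - [[-1,-0.25,0,0,0,0],[-0.5,-0.12,0,0,0,0],[0,0,0,0,0,0],[0,0,0,0,0,0]]

```text
time: 28.65
position: [0.484, 0.0299, 0.3722]
tool_rot: [0.992, 0.126, 0.001, 0.0]
ft_force: [0.6, -0.1, 0.3]
grip_width: 0.0566
```

```bash
python3 - <<'E'
from rig import robot,camera
import cv2,pickle
o=robot.get_obs();pickle.dump(o,open("o7.pkl","wb"));print(o["position"],o["ft_force"],o["time"])
im=camera("wrist");cv2.imwrite("pics/w7.png",cv2.resize(im[0:220,130:400,::-1],None,fx=2.7,fy=2.7,interpolation=2))
im=camera("side");cv2.imwrite("pics/s7.png",cv2.resize(im[80:230,190:410,::-1],None,fx=3.6,fy=3.6,interpolation=2))
im=camera("scene");cv2.imwrite("pics/c7f.png",im[:,:,::-1])
E
```

```text
[0.48404189 0.02990484 0.37218407] [ 0.6050485  -0.12623584  0.25822962] 28.65
```

View pics/w7.png

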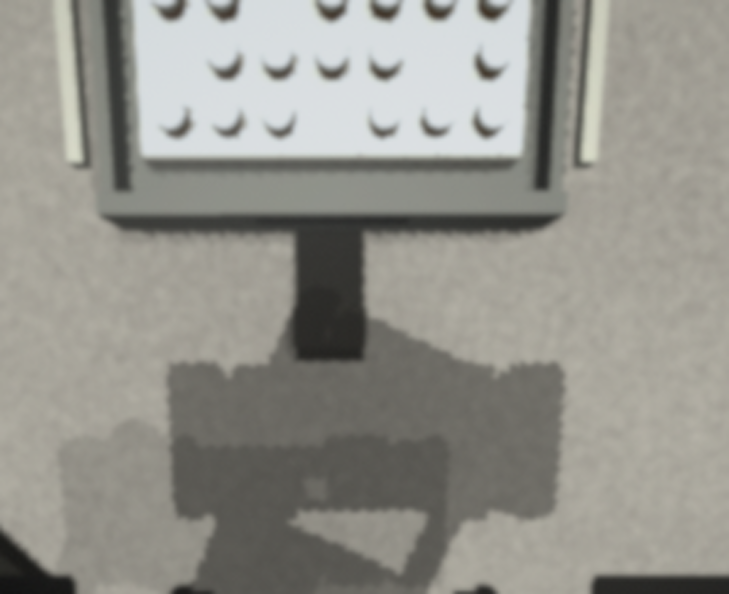

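View pics/s7.png

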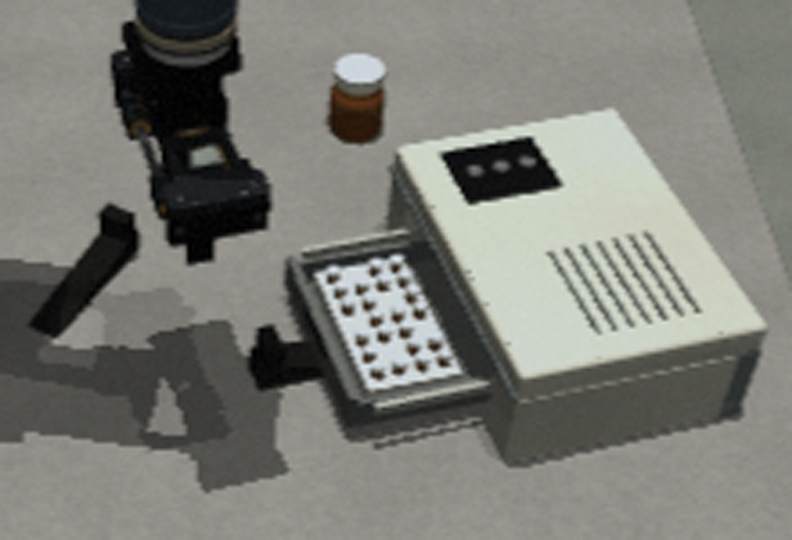

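View pics/c7f.png

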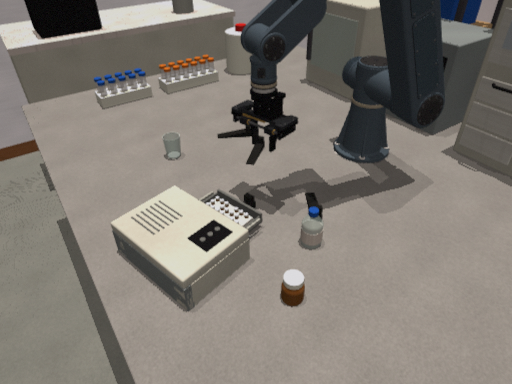

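The wrist crop shows the wedge straight, with its heel at (329,358) and the panel's middle at (332,216). The bystanders are where they were. Now a numeric check of depth, home position and lift.

```bash
python3 - <<'E'
from h import *
import pickle;o=pickle.load(open("o7.pkl","rb"))
ex=np.array([.9686,.2487]);ey=np.array([-.2487,.9686])
W=lambda x,y:(130+x/2.7,y/2.7);S=lambda x,y:(190+x/3.6,80+y/3.6)
def sh(n,p):print(n,"x'",(p[:2]@ex).round(4),"y'",(p[:2]@ey).round(4))
for nm,p,z in [("panL",(100,216),.052),("panR",(565,214),.052),("heel0",(329,358),0.),("heel.048",(329,358),.048),("wedgeL",(297,240),.02),("wedgeR",(363,240),.02)]: sh(nm,plane("wrist",*W(*p),z,o))
for nm,p,z in [("s trayL",(286,260),.052),("s trayR",(347,398),.052)]: sh(nm,plane("side",*S(*p),z))
a=cv2.imread("pics/s4.png");b=cv2.imread("pics/s7.png")
cv2.imwrite("pics/cmp.png",cv2.resize(np.hstack([a[220:450,270:500],b[220:450,270:500]]),None,fx=1.7,fy=2,interpolation=2))
E
```

```text
panL x' 0.5901 y' -0.0017
panR x' 0.5911 y' -0.1807
heel0 x' 0.536 y' -0.0897
heel.048 x' 0.5369 y' -0.0899
wedgeL x' 0.5857 y' -0.076
wedgeR x' 0.5857 y' -0.1043
s trayL x' 0.5907 y' -0.0054
s trayR x' 0.5906 y' -0.1779
```

View pics/cmp.png

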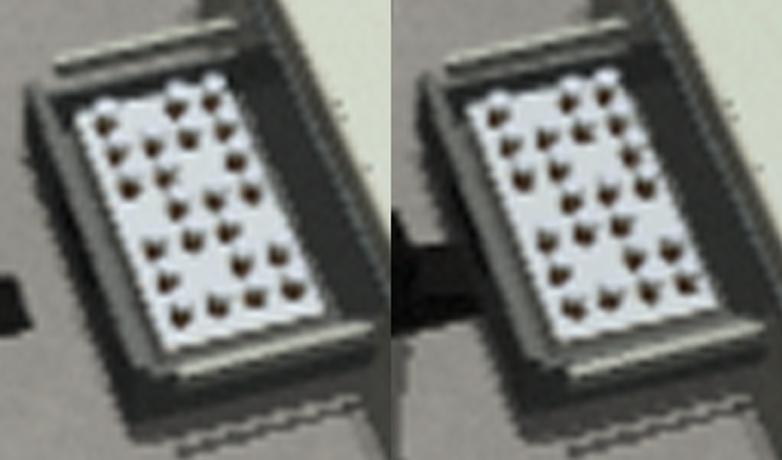

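```bash
python3 -c "
from rig import robot
print(robot.hand_in(), robot.get_obs()['time'])"
```

```text
the job is handed in; nothing more can be done
the job is handed in; nothing more can be done
```

I pushed the tray home and jammed the wedge under the middle of its front edge. I then let go and handed in at about 29 s, with the arm clear of everything. Hand-in reports no verdict, so the results below are from my own measurements.

- **Tray:** I pushed it to its stop with about 11 N. Its front face now lies about 121 mm in front of the housing, against 120 mm expected at home.
- **Wedge:** I took the one farthest from the base (0.57 m), dragged it flat along the bench and pushed it straight in. The final push was about 16 N with about 6.5 N of downward press. By your friction formula that is about 9 N of squeeze.
- **After release:**
    - The tool read no force when I opened the gripper, and the wedge stayed in place while I backed away.
    - The wedge looks flat and square, within about 1–2 mm of the tray's middle.
    - The tray's front looks about 3 mm higher than before, though that is less than one pixel in the side view.
    - The flask, beaker, jar and other wedges look unmoved.

**Checks that disagreed or were weak:**
- I measured the nose about 85 mm behind the front face, where 54–84 mm was expected. The 1 mm excess is within the measurement error.
- The side and scene views differed by up to 2 cm in sideways position, so I used their average, which the wrist view confirmed.
- The push built up gradually rather than sharply at the jam, partly because the tool pitched about 1°.
- The squeeze left after release could not be measured directly.

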